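# Find the rocking corner of the jig plate and press its shim flat

### The job

The four-lugged aluminium jig plate on the bench rocks at one corner. Press down on its corner lugs with the fingertips until you find the one that gives, then press the raised steel shim tab beside that corner fully flat and take the hand away. Leave the other three shims standing, do not lift or shift the plate, and leave the handle, box cutter and glue bottle where they are.

Things in the scene. Friction and masses are not known exactly. Their poses are not given: they have to be found in the camera images.
- jig_plate: loose level aluminium plate, 132 x 84 x 10 mm, a lug 44 mm long at each corner (172 mm over them), 10 mm high nest rails on top, 0.6 kg. Origin: centre of its underside, 26 mm above the bench; y along the lugs, z up. Six locating pins round it stand 1 mm above its top. Of its four feet, alike to see, three are solid and one, any, sinks 3 mm on a spring under 3 N or more and springs back
- jig_base: the dark steel sub-plate under it, fixed to the bench, 200 x 190 x 8 mm. Origin on the bench under the middle of the jig plate; x and y parallel to the jig plate's; it reaches from x = -122 to +78 mm
- lug_1 (a point): centre of the top of one corner lug of the jig plate, straight above its foot, at (-50, +66, 10) mm in the plate's frame; 36 mm above the bench. Press here to try the corner
- lug_2 (a point): centre of the top of one corner lug of the jig plate, straight above its foot, at (-50, -66, 10) mm in the plate's frame; 36 mm above the bench. Press here to try the corner
- lug_3 (a point): centre of the top of one corner lug of the jig plate, straight above its foot, at (+50, +66, 10) mm in the plate's frame; 36 mm above the bench. Press here to try the corner
- lug_4 (a point): centre of the top of one corner lug of the jig plate, straight above its foot, at (+50, -66, 10) mm in the plate's frame; 36 mm above the bench. Press here to try the corner
- shim_a (a joint): tilt in rad of steel rocker shim a: 0 lying flat (end stop), grows as its tab stands up, 0.55 to 0.68 at first. Stiff hinge: pressing its tab takes 5 to 8 N; it stays where it is left. Flat under a solid corner it jacks that lug up 3 mm; under the corner that gives it just takes up the gap. Which of the four corners it stands in differs each time
- tab_a (a point): press point on top of shim a's tab, a steel leaf 24 mm wide, 3 mm thick, its round end 20 mm beyond. Its hinge, along the base's y, is 34 mm from here towards its lug (base +x), 18 mm above the bench. Its lug is the one next to it on the base's +x side, centre 54 mm away when flat. Height above the bench: 20 mm flat, 37 to 41 mm at the start
- shim_b (a joint): tilt in rad of steel rocker shim b: 0 lying flat (end stop), grows as its tab stands up, 0.55 to 0.68 at first. Stiff hinge: pressing its tab takes 5 to 8 N; it stays where it is left. Flat under a solid corner it jacks that lug up 3 mm; under the corner that gives it just takes up the gap. Which of the four corners it stands in differs each time
- tab_b (a point): press point on top of shim b's tab, a steel leaf 24 mm wide, 3 mm thick, its round end 20 mm beyond. Its hinge, along the base's y, is 34 mm from here towards its lug (base +x), 18 mm above the bench. Its lug is the one next to it on the base's +x side, centre 54 mm away when flat. Height above the bench: 20 mm flat, 37 to 41 mm at the start
- shim_c (a joint): tilt in rad of steel rocker shim c: 0 lying flat (end stop), grows as its tab stands up, 0.55 to 0.68 at first. Stiff hinge: pressing its tab takes 5 to 8 N; it stays where it is left. Flat under a solid corner it jacks that lug up 3 mm; under the corner that gives it just takes up the gap. Which of the four corners it stands in differs each time
- tab_c (a point): press point on top of shim c's tab, a steel leaf 24 mm wide, 3 mm thick, its round end 20 mm beyond. Its hinge, along the base's y, is 34 mm from here towards its lug (base +x), 18 mm above the bench. Its lug is the one next to it on the base's +x side, centre 54 mm away when flat. Height above the bench: 20 mm flat, 37 to 41 mm at the start
- shim_d (a joint): tilt in rad of steel rocker shim d: 0 lying flat (end stop), grows as its tab stands up, 0.55 to 0.68 at first. Stiff hinge: pressing its tab takes 5 to 8 N; it stays where it is left. Flat under a solid corner it jacks that lug up 3 mm; under the corner that gives it just takes up the gap. Which of the four corners it stands in differs each time
- tab_d (a point): press point on top of shim d's tab, a steel leaf 24 mm wide, 3 mm thick, its round end 20 mm beyond. Its hinge, along the base's y, is 34 mm from here towards its lug (base +x), 18 mm above the bench. Its lug is the one next to it on the base's +x side, centre 54 mm away when flat. Height above the bench: 20 mm flat, 37 to 41 mm at the start
- handle: bystander: loose teal plastic tool handle lying on the bench, 170 x 31 x 23 mm
- cutter: bystander: orange box cutter lying on the bench, 158 x 21 x 17 mm
- glue_bottle: bystander: white glue bottle with a red nozzle standing on the bench, 42 mm across, 121 mm tall

How it is judged:
By the outcome, as a careful person would: the job done as asked, in the order asked, and still so for the second after the job is handed in, with the robot touching nothing.
It also fails if it takes over 69 s, if anything falls off the work surface, if the arm or the gripper's body presses on something with over 40 N, if the wrist force passes 120 N, or if a joint passes its speed limit or range.

### The arm

A 6-joint arm with a two-finger parallel gripper is mounted at the origin on a cart in front of the work surface, level with it; the furniture and walls round the work are solid. World frame = base frame: x ahead of the robot, y to its left, z up, the work surface at z = 0. Lengths are in m, angles in rad, forces in N, time in s.
With the tool pointing down it reaches from about 0.275 to 0.825 m from the base axis. Payload 4.9 kg.
Tool frame: the origin (TCP) lies at the very end of the fingers, on their centre line; the grasp point (between the pads) lies 19 mm behind it; z points along the fingers, y is the line along which they close (so a half turn about z gives the same grasp; the last joint's range is limited). The gripper opens to 85 mm and grips with 20 to 120 N. Pads are 22 mm wide; open, the fingers measure 114 mm over their backs; the gripper's body (76 mm by 85 mm) begins 54 mm behind the grasp point. The pads swing forward as they close: fully open they stand 13 mm farther back than shut.
Start: joints at [-0.134, 0.326, -0.193, 1.052, 0, 1.437], TCP at [0.55, 0, 0.231] pointing down, gripper open.
Joint ranges: [-2.65, 2.65], [-0.97, 1.79], [-1.3, 1.35], [-1.93, 2.1], [-1.47, 1.37], [-3.14, 3.14]. Speed limits (rad/s): [2.57, 2.57, 3.14, 3.14, 3.14, 3.14].

### API

Orientations are given as a unit quaternion [w, x, y, z].
In Python, from plant import robot, optics, order gives the robot as it stands. The module is installed in compiled form; this text tells all that it offers.
- The arm moves only by the tool play_rows, never from a script. Its argument "rows" is a list of rows, each an object with "slide": the shift along the tool's x, y, z in mm, a list of three; "twist": the turn about the tool's z in rad. A call has 1 to 20 rows; each row shifts and turns the commanded pose from where the row before left it, along the tool's axes as they then stand; what a row does not reach is not made up. A row lasts 1/12 s, in which the tool goes at most 41.7 mm and 7.16 degrees, less where a joint would pass 70% of its speed; a pose out of reach is approached as far as the arm can. A call is refused whole if a number of a shift passes 41.7 or a number of a turn 0.125, either way. A call with a gripper value outside its range is refused whole. "hand" is the closure, from -1 (fully open) to 1 (shut), set as the call begins (left out, the last holds). The fingers move at their own pace and stop on an object; "newtons" is the grip in N (left out, the last holds). Time passes only in rows, so rows that do not move let the fingers close. It gives the time, the measured TCP pose, the force, the opening and the grip force at its end, in the units of the state.
- robot.observe(): the state, without advancing time (a new reading comes with each control period).
- optics.snapshot(name): name is "scene" or "side" or "wrist"; returns the picture (400x640x3 uint8, blue, green, red); there is no depth.
- optics.calibration(name): a dict with "fx", "fy", "cx", "cy" (pixels), "xyz" and "rotation" of the camera in the world; the wrist camera has in their place "tool_from_camera" (4x4, takes a point from camera to tool coordinates, whose origin is the TCP and whose axes are the flange's). Camera axes: x right, y down, z forward; pixel columns grow to the right and rows downward; lengths in m; the calibration is good to about 2 mm. A picture is of the moment at which its call begins: read the wrist's pose just before it. calibration takes no time and is no camera call.
- order.close_job(): hands the job in; it is judged then, once.
The state is a dict: "t": time; "qpos": joint angles; "joint_vel": joint speeds; "joint_torque": joint torques, N m; "tool_pos": TCP position; "ee_rot": TCP orientation; "contact_force": force on the tool from outside, world axes, zero at the start; "wrist_torque": the same for the moment, N m; "finger_gap": finger opening in m; "gripper_force": force on a finger pad.
Only numpy, scipy, OpenCV 4.12 (cv2) and the standard library are available. Lean on these libraries where they do the work, as an engineer would, in place of code of your own. Each camera call takes 0.05 s, during which the arm holds its last target. There are 200 camera calls.

## Working session

There is one attempt and no reset: what is moved stays moved. The work goes in short steps, Python scripts to look and compute and a tool call to move; the robot and the scene stay as the last step left them, time stands still between calls to the robot, and variables do not carry over. Pictures are saved under pics/ and viewed, at most 10 in all, crops included, and the job is handed in when it is done.

Besides the shell and the picture viewer there is one more tool, called after "Request:" as name(argument=value, ...) on one line, values as JSON. play_rows: Moves the arm, as the interface text tells. Its arguments: {"type":"object","properties":{"rows":{"type":"array","items":{"type":"object","properties":{"slide":{"type":"array","items":{"type":"number"}},"twist":{"type":"number"}}}},"hand":{"type":"number"},"newtons":{"type":"number"}},"required":["rows"]}

```bash
mkdir -p pics; python3 - <<'E'
from plant import robot, optics
import cv2
s=robot.observe(); print(s)
for n in("scene","side","wrist"):
    print(n,optics.calibration(n))
    cv2.imwrite(f"pics/{n}0.png",optics.snapshot(n))
E
```

```text
{'t': 0.0, 'qpos': array([-1.34243412e-01,  3.26945712e-01, -1.93573366e-01,  1.05200188e+00,
        2.98257324e-05,  1.43660932e+00]), 'joint_vel': array([-0.00018618,  0.00013977,  0.00094933,  0.00070012, -0.00172006,
        0.00131137]), 'joint_torque': array([-1.24197268e-03, -4.43398941e+01,  2.62443137e+01,  1.56443648e-02,
       -1.97191571e-04, -6.55614656e-06]), 'tool_pos': array([5.49424511e-01, 7.44359821e-05, 2.30504831e-01]), 'ee_rot': array([-6.94898722e-04,  7.07126469e-01,  7.07086567e-01, -5.10813676e-04]), 'contact_force': array([0.13906332, 0.89651321, 0.27414515]), 'wrist_torque': array([ 0.0132313 ,  0.01739492, -0.00591916]), 'gripper_force': 0.0, 'finger_gap': 0.08505701042337281}
scene {'fx': 386.22485113764924, 'fy': 386.22485113764924, 'cx': 322.5992189173151, 'cy': 204.95922387764213, 'xyz': array([ 0.18325415, -0.36083028,  0.54498035]), 'rotation': array([-0.43293934,  0.86276833, -0.23108045,  0.12163948])}
side {'fx': 392.3134614365719, 'fy': 392.3134614365719, 'cx': 319.7349869585329, 'cy': 196.6733718327023, 'xyz': array([0.56312643, 1.01670465, 0.39104743]), 'rotation': array([-0.01265814,  0.00346378,  0.83129347, -0.55567882])}
wrist {'fx': 291.3046264217024, 'fy': 291.3046264217024, 'cx': 322.42144029917256, 'cy': 201.22035628593827, 'tool_from_camera': array([[-1.66787455e-04, -9.48090672e-01, -3.18000078e-01,
         8.18454058e-02],
       [ 9.99999976e-01, -2.02255659e-04,  7.85196448e-05,
         1.58364610e-03],
       [-1.38761058e-04, -3.18000058e-01,  9.48090683e-01,
        -1.42203121e-01],
       [ 0.00000000e+00,  0.00000000e+00,  0.00000000e+00,
         1.00000000e+00]])}
```

View pics/scene0.png

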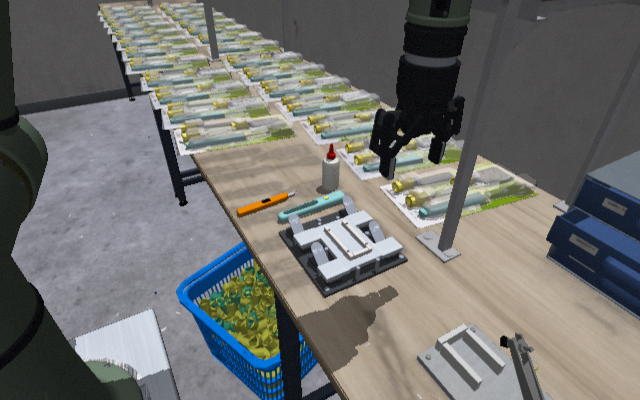

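View pics/wrist0.png

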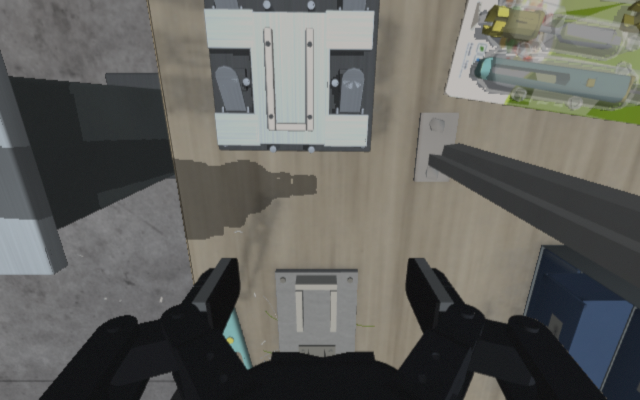

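Wrist view: the plate spans about (206,10)–(372,150). Tabs are at (230,90), (350,90) and, at the top edge, (220,0) and (355,0). So base +x points down the image (world −y) and base +y points right (world +x). I'll close the hand and shift so the camera sees the whole jig.

Request:
play_rows(rows=[{"slide": [30, 0, 0]}, {"slide": [30, 0, 0]}, {"slide": [30, 0, 0]}, {"slide": [0, 0, 0]}, {"slide": [0, 0, 0]}, {"slide": [0, 0, 0]}, {"slide": [0, 0, 0]}], hand=1)

```text
validation failed for argument at $.ro...
```

```bash
cat > h.py <<'E'
import numpy as np
from scipy.spatial.transform import Rotation as R
from plant import robot, optics
def pose():
    s=robot.observe(); T=np.eye(4); q=s['ee_rot']
    T[:3,:3]=R.from_quat([q[1],q[2],q[3],q[0]]).as_matrix(); T[:3,3]=s['tool_pos']; return T
def wcam(T):
    c=optics.calibration('wrist'); return c,T@c['tool_from_camera']
def fcam(n):
    c=optics.calibration(n);T=np.eye(4);q=c['rotation']
    T[:3,:3]=R.from_quat([q[1],q[2],q[3],q[0]]).as_matrix();T[:3,3]=c['xyz'];return c,T
def px2w(cT,u,v,z):
    c,T=cT; d=T[:3,:3]@[(u-c['cx'])/c['fx'],(v-c['cy'])/c['fy'],1]; o=T[:3,3]
    return o+d*(z-o[2])/d[2]
def w2px(cT,p):
    c,T=cT; q=T[:3,:3].T@(np.asarray(p)-T[:3,3]); return np.array([c['fx']*q[0]/q[2]+c['cx'],c['fy']*q[1]/q[2]+c['cy']])
E
python3 - <<'E'
from h import *; import cv2
T=pose(); im=optics.snapshot('wrist'); np.save('T1.npy',T); cv2.imwrite('pics/w1full.png',im)
c=im[0:300,140:460]; print(T[:3,3])
cv2.imwrite('pics/w1.png',cv2.resize(c,None,fx=2,fy=2,interpolation=cv2.INTER_CUBIC))
E
```

```text
[5.49566677e-01 6.47864371e-05 2.30678658e-01]
```

View pics/w1.png

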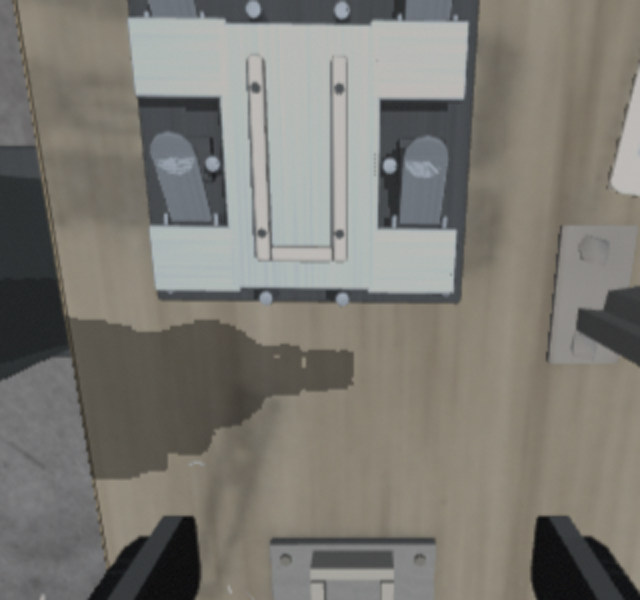

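The refusal probably means "twist" is required. From the crop, in full-image pixels, the plate corners are TL (205,10), TR (374,10.5), BR (367.5,146.5), BL (218.5,145.5). Two tabs stand between the lugs, and two more at the top edge.

Request:
play_rows(rows=[{"slide": [30, 0, 0], "twist": 0}, {"slide": [30, 0, 0], "twist": 0}, {"slide": [30, 0, 0], "twist": 0}, {"slide": [0, 0, 0], "twist": 0}, {"slide": [0, 0, 0], "twist": 0}, {"slide": [0, 0, 0], "twist": 0}, {"slide": [0, 0, 0], "twist": 0}], hand=1, newtons=20)

```text
t: 0.78
tool_pos: [0.55, 0.0892, 0.2311]
ee_rot: [0.0, 0.707, 0.707, -0.0]
contact_force: [0.0, 0.5, 0.5]
finger_gap: 0.0007
gripper_force: 0.0
```

```bash
python3 - <<'E'
from h import *; import cv2
c=wcam(np.load('T1.npy'))
for u,v in[(205,10),(374,10.5),(367.5,146.5),(218.5,145.5)]: print(px2w(c,u,v,.036))
T=pose(); im=optics.snapshot('wrist'); np.save('T2.npy',T); cv2.imwrite('pics/w2full.png',im); print(T)
cv2.imwrite('pics/w2.png',cv2.resize(im[0:300,140:460],None,fx=2,fy=2,interpolation=cv2.INTER_CUBIC))
E
```

```text
[0.43351792 0.17063828 0.036     ]
[0.60253816 0.17012302 0.036     ]
[0.60265081 0.03517708 0.036     ]
[0.4317644  0.03631799 0.036     ]
[[ 9.79666295e-04  9.99999478e-01 -2.91345435e-04  5.49978395e-01]
 [ 9.99999458e-01 -9.79768746e-04 -3.51711465e-04  8.91814332e-02]
 [-3.51996732e-04 -2.91000717e-04 -9.99999896e-01  2.31146856e-01]
 [ 0.00000000e+00  0.00000000e+00  0.00000000e+00  1.00000000e+00]]
```

View pics/w2.png

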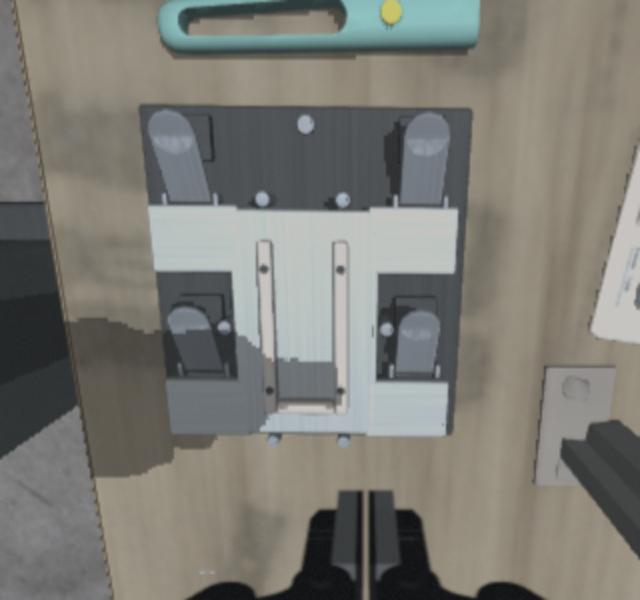

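Clear full view: handle at the top, all four tabs, and the four lugs. Plate corners in full-image pixels: (214.5,103), (369,104.5), (363.5,218), (226,216.5). Shim tab round ends in the crop: (172,112), (428,115), (187,310), (420,312).

```bash
python3 - <<'E'
from h import *
c=wcam(np.load('T2.npy')); f=lambda a,b:(140+a/2,b/2)
P=[px2w(c,u,v,.036)[:2] for u,v in[(214.5,103),(369,104.5),(363.5,218),(226,216.5)]]
print(np.array(P),np.mean(P,0))
B=[px2w(c,*f(*p),.008)[:2] for p in[(140,104),(471,108)]]; print('base top corners',B, 'angle',np.arctan2(*(B[1]-B[0])[::-1]))
print('post',px2w(c,*f(545,485),0),px2w(c,*f(575,390),0))
print('pins',[px2w(c,*f(*p),.037)[:2] for p in[(262,199),(343,199),(273,440),(344,440),(224,328),(387,329)]])
print('tab ends z=.05',[px2w(c,*f(*p),.05)[:2] for p in[(172,112),(428,115),(187,310),(420,312)]])
s=fcam('scene'); print('bottle base',px2w(s,331,190,0)); print('plate in scene',w2px(s,[.518,.103,.036]))
E
```

```text
[[0.43320739 0.1716291 ]
 [0.60281767 0.16987246]
 [0.60264246 0.03570216]
 [0.43158156 0.03789428]] [0.51756227 0.1037745 ]
base top corners [array([0.42478957, 0.22622456]), array([0.6117164, 0.22397  ])] angle -0.012060573858196099
post [ 0.67926295 -0.01622844  0.        ] [0.69252497 0.05436874 0.        ]
pins [array([0.49558249, 0.17517164]), array([0.53973133, 0.17512091]), array([0.49430814, 0.03354281]), array([0.53850097, 0.03349487]), array([0.46931533, 0.10408315]), array([0.56449852, 0.10338594])]
tab ends z=.05 [array([0.45497873, 0.21625529]), array([0.58340099, 0.21474386]), array([0.45272362, 0.11681435]), array([0.58225902, 0.11555461])]
bottle base [0.60838387 0.3152624  0.        ]
plate in scene [348.13469967 240.60362696]
```

Request:
play_rows(rows=[{"slide": [-18, 16.5, 0], "twist": 0}, {"slide": [-18, 16.5, 0], "twist": 0}, {"slide": [0, 0, 25], "twist": 0}, {"slide": [0, 0, 25], "twist": 0}, {"slide": [0, 0, 25], "twist": 0}, {"slide": [0, 0, 25], "twist": 0}, {"slide": [0, 0, 25], "twist": 0}, {"slide": [0, 0, 25], "twist": 0}, {"slide": [0, 0, 20], "twist": 0}, {"slide": [0, 0, 10], "twist": 0}, {"slide": [0, 0, 5], "twist": 0}, {"slide": [0, 0, 0], "twist": 0}, {"slide": [0, 0, 0], "twist": 0}, {"slide": [0, 0, 0], "twist": 0}])

```text
t: 2.0
tool_pos: [0.5843, 0.0538, 0.0477]
ee_rot: [0.001, 0.707, 0.707, 0.001]
contact_force: [0.1, -0.6, 0.1]
finger_gap: 0.0001
gripper_force: 0.0
```

```bash
python3 - <<'E'
from h import *; import cv2
print(robot.observe()['contact_force'],robot.observe()['tool_pos'])
a=optics.snapshot('side'); cv2.imwrite('pics/s3.png',a)
s=fcam('side'); u,v=w2px(s,[.518,.103,.036]).astype(int); print(u,v)
w=optics.snapshot('wrist')
b=lambda i:cv2.resize(i,(400,300) if 0 else None,fx=2,fy=2,interpolation=cv2.INTER_CUBIC)
cv2.imwrite('pics/m3.png',np.hstack([cv2.resize(a[max(0,v-75):v+75,u-100:u+100],(400,300)),cv2.resize(w,(400,250))[0:250] if 0 else cv2.resize(w[:,50:583],(400,300))]))
E
```

```text
[ 0.11862825 -0.58449462  0.14150957] [0.58425285 0.05376733 0.04769015]
328 188
```

View pics/m3.png

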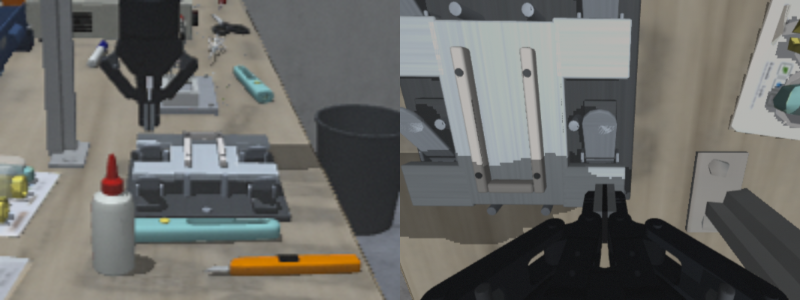

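The fingertips hang about 12 mm above lug 3 (right panel, around (605,185)), clear of everything. Next I press gently.

Request:
play_rows(rows=[{"slide": [0, 0, 5], "twist": 0}, {"slide": [0, 0, 5], "twist": 0}, {"slide": [0, 0, 1], "twist": 0}, {"slide": [0, 0, 1], "twist": 0}, {"slide": [0, 0, 0], "twist": 0}, {"slide": [0, 0, 0], "twist": 0}, {"slide": [0, 0, 0], "twist": 0}])

```text
t: 2.68
tool_pos: [0.5837, 0.0541, 0.036]
ee_rot: [0.001, 0.707, 0.707, 0.001]
contact_force: [-3.5, -0.2, 13.7]
finger_gap: -0.0001
gripper_force: 7.3
```

Request:
play_rows(rows=[{"slide": [0, 0, 1], "twist": 0}, {"slide": [0, 0, 0], "twist": 0}, {"slide": [0, 0, 0], "twist": 0}])

```text
t: 2.93
tool_pos: [0.5837, 0.054, 0.0359]
ee_rot: [0.001, 0.707, 0.707, 0.001]
contact_force: [-6.6, -0.3, 22.3]
finger_gap: 0.0003
gripper_force: 11.0
```

Request:
play_rows(rows=[{"slide": [0, 0, 1], "twist": 0}, {"slide": [0, 0, 0], "twist": 0}, {"slide": [0, 0, 0], "twist": 0}])

```text
t: 3.18
tool_pos: [0.5837, 0.054, 0.0359]
ee_rot: [0.001, 0.707, 0.707, 0.001]
contact_force: [-8.6, -0.1, 29.3]
finger_gap: -0.0003
gripper_force: 14.7
```

Lug 3 is solid: 29 N at z=36 mm with no give. Lug 4 next.

Request:
play_rows(rows=[{"slide": [0, 0, -12], "twist": 0}, {"slide": [0, 0, -13], "twist": 0}, {"slide": [0, -25, 0], "twist": 0}, {"slide": [0, -30, 0], "twist": 0}, {"slide": [1, -30, 0], "twist": 0}, {"slide": [0, -30, 0], "twist": 0}, {"slide": [0, -17, 0], "twist": 0}, {"slide": [0, 0, 0], "twist": 0}, {"slide": [0, 0, 0], "twist": 0}, {"slide": [0, 0, 8], "twist": 0}, {"slide": [0, 0, 8], "twist": 0}, {"slide": [0, 0, 4], "twist": 0}, {"slide": [0, 0, 0], "twist": 0}, {"slide": [0, 0, 0], "twist": 0}])

```text
t: 4.35
tool_pos: [0.4513, 0.055, 0.0364]
ee_rot: [-0.0, 0.707, 0.707, -0.0]
contact_force: [-0.4, 0.1, -0.4]
finger_gap: 0.0
gripper_force: 0.0
```

Request:
play_rows(rows=[{"slide": [0, 0, 2], "twist": 0}, {"slide": [0, 0, 1], "twist": 0}, {"slide": [0, 0, 1], "twist": 0}, {"slide": [0, 0, 0], "twist": 0}, {"slide": [0, 0, 0], "twist": 0}])

```text
t: 4.77
tool_pos: [0.4515, 0.055, 0.0358]
ee_rot: [0.001, 0.707, 0.707, 0.0]
contact_force: [-9.8, -0.4, 36.9]
finger_gap: 0.0
gripper_force: 18.7
```

Lug 4 is solid too. Lug 2 next, lifting over the tab standing in between.

Request:
play_rows(rows=[{"slide": [0, 0, -12], "twist": 0}, {"slide": [0, 0, -14], "twist": 0}, {"slide": [0, 0, -14], "twist": 0}, {"slide": [25, 1, 0], "twist": 0}, {"slide": [25, 0, 0], "twist": 0}, {"slide": [25, 0, 0], "twist": 0}, {"slide": [25, 0, 0], "twist": 0}, {"slide": [0, 0, 0], "twist": 0}, {"slide": [0, 0, 0], "twist": 0}, {"slide": [0, 0, 14], "twist": 0}, {"slide": [0, 0, 14], "twist": 0}, {"slide": [0, 0, 7], "twist": 0}, {"slide": [0, 0, 0], "twist": 0}, {"slide": [0, 0, 0], "twist": 0}])

```text
t: 5.93
tool_pos: [0.4517, 0.1543, 0.038]
ee_rot: [-0.0, 0.707, 0.707, -0.001]
contact_force: [-0.2, 0.5, -0.4]
finger_gap: 0.0001
gripper_force: 0.0
```

Request:
play_rows(rows=[{"slide": [0, 0, 2], "twist": 0}, {"slide": [0, 0, 1], "twist": 0}, {"slide": [0, 0, 0], "twist": 0}, {"slide": [0, 0, 0], "twist": 0}])

```text
t: 6.27
tool_pos: [0.4526, 0.1548, 0.0358]
ee_rot: [0.001, 0.707, 0.707, 0.0]
contact_force: [0.4, -1.1, 2.4]
finger_gap: 0.0001
gripper_force: 1.1
```

Request:
play_rows(rows=[{"slide": [0, 0, 1], "twist": 0}, {"slide": [0, 0, 1], "twist": 0}, {"slide": [0, 0, 0], "twist": 0}, {"slide": [0, 0, 0], "twist": 0}])

```text
t: 6.6
tool_pos: [0.4524, 0.1551, 0.0335]
ee_rot: [0.0, 0.707, 0.707, 0.0]
contact_force: [0.0, -1.0, 4.4]
finger_gap: 0.0005
gripper_force: 1.9
```

Lug 2 gives: it sank about 2.5 mm under 4 N. I'll bottom it briefly, then lift and move over its tab at about (0.4535, 0.2085).

Request:
play_rows(rows=[{"slide": [0, 0, 1], "twist": 0}, {"slide": [0, 0, 0], "twist": 0}, {"slide": [0, 0, 0], "twist": 0}])

```text
t: 6.85
tool_pos: [0.4525, 0.1551, 0.0331]
ee_rot: [0.0, 0.707, 0.707, 0.0]
contact_force: [-1.5, -0.3, 11.4]
finger_gap: -0.0001
gripper_force: 5.9
```

Request:
play_rows(rows=[{"slide": [0, 0, -5], "twist": 0}, {"slide": [0, 0, -10], "twist": 0}, {"slide": [0, 0, -15], "twist": 0}, {"slide": [0, 0, -15], "twist": 0}, {"slide": [18, 1, 0], "twist": 0}, {"slide": [18, 0, 0], "twist": 0}, {"slide": [18, 0, 0], "twist": 0}, {"slide": [0, 0, 0], "twist": 0}, {"slide": [0, 0, 0], "twist": 0}, {"slide": [0, 0, 0], "twist": 0}])

```text
t: 7.68
tool_pos: [0.4524, 0.2086, 0.0769]
ee_rot: [-0.0, 0.707, 0.707, -0.001]
contact_force: [-0.4, -0.4, 1.3]
finger_gap: 0.0004
gripper_force: 0.0
```

```bash
python3 - <<'E'
from h import *; import cv2
w=optics.snapshot('wrist'); a=optics.snapshot('scene')
cv2.imwrite('pics/m4.png',np.hstack([cv2.resize(a[150:300,230:430],(400,300)),cv2.resize(w[100:400,150:550],(400,300))]))
E
```

```text
(no output)
```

View pics/m4.png

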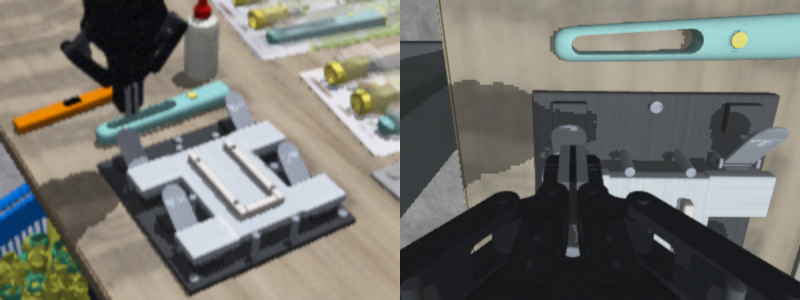

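Lug 2 bottomed at 33.1 mm, a 3 mm sink. The fingers sit centred above its tab (right panel, around (570,135)), clear of the handle. Pressing now.

Request:
play_rows(rows=[{"slide": [0, 1, 10], "twist": 0}, {"slide": [0, 0, 10], "twist": 0}, {"slide": [0, 0, 5], "twist": 0}, {"slide": [0, 0, 4], "twist": 0}, {"slide": [0, 0, 4], "twist": 0}, {"slide": [0, 0, 4], "twist": 0}, {"slide": [0, 0, 4], "twist": 0}, {"slide": [0, 0, 4], "twist": 0}, {"slide": [0, 0, 3], "twist": 0}, {"slide": [0, 0, 3], "twist": 0}, {"slide": [0, 0, 3], "twist": 0}, {"slide": [0, 0, 0], "twist": 0}, {"slide": [0, 0, 0], "twist": 0}])

```text
t: 8.87
tool_pos: [0.4542, 0.209, 0.0231]
ee_rot: [0.0, 0.707, 0.707, 0.0]
contact_force: [0.5, 1.2, 1.8]
finger_gap: -0.0
gripper_force: 0.7
```

Request:
play_rows(rows=[{"slide": [0, 0, 1], "twist": 0}, {"slide": [0, 0, 1], "twist": 0}, {"slide": [0, 0, 0], "twist": 0}, {"slide": [0, 0, 0], "twist": 0}])

```text
t: 9.2
tool_pos: [0.4542, 0.2091, 0.0214]
ee_rot: [-0.0, 0.707, 0.707, 0.0]
contact_force: [-0.4, 1.7, 3.9]
finger_gap: -0.0003
gripper_force: 1.6
```

Request:
play_rows(rows=[{"slide": [0, 0, 1], "twist": 0}, {"slide": [0, 0, 1], "twist": 0}, {"slide": [0, 0, 0], "twist": 0}, {"slide": [0, 0, 0], "twist": 0}])

```text
t: 9.53
tool_pos: [0.4542, 0.2093, 0.0194]
ee_rot: [-0.0, 0.707, 0.707, 0.0]
contact_force: [-0.2, 1.8, 4.6]
finger_gap: 0.0
gripper_force: 2.4
```

Request:
play_rows(rows=[{"slide": [0, 0, 1], "twist": 0}, {"slide": [0, 0, 0], "twist": 0}, {"slide": [0, 0, 0], "twist": 0}, {"slide": [0, 0, 0], "twist": 0}])

```text
t: 9.87
tool_pos: [0.4543, 0.2092, 0.0191]
ee_rot: [0.0, 0.707, 0.707, 0.0]
contact_force: [-2.5, 1.9, 12.8]
finger_gap: 0.0001
gripper_force: 6.1
```

It reached the end stop at z≈19 mm. One firmer press, then I retreat and check.

Request:
play_rows(rows=[{"slide": [0, 0, 1], "twist": 0}, {"slide": [0, 0, 0.5], "twist": 0}, {"slide": [0, 0, 0], "twist": 0}, {"slide": [0, 0, 0], "twist": 0}])

```text
t: 10.2
tool_pos: [0.4544, 0.2093, 0.0188]
ee_rot: [0.0, 0.707, 0.707, 0.001]
contact_force: [-5.6, 0.4, 24.7]
finger_gap: -0.0001
gripper_force: 12.5
```

Request:
play_rows(rows=[{"slide": [0, 0, -5], "twist": 0}, {"slide": [0, 0, -15], "twist": 0}, {"slide": [0, 0, -25], "twist": 0}, {"slide": [0, 0, -30], "twist": 0}, {"slide": [0, 0, -30], "twist": 0}, {"slide": [0, 0, -30], "twist": 0}, {"slide": [-30, 15, -30], "twist": 0}, {"slide": [-30, 15, -30], "twist": 0}, {"slide": [-30, 15, 0], "twist": 0}, {"slide": [-30, 15, 0], "twist": 0}, {"slide": [0, 15, 0], "twist": 0}, {"slide": [0, 0, 0], "twist": 0}, {"slide": [0, 0, 0], "twist": 0}, {"slide": [0, 0, 0], "twist": 0}])

```text
t: 11.37
tool_pos: [0.5254, 0.0936, 0.2065]
ee_rot: [-0.001, 0.707, 0.707, -0.001]
contact_force: [-0.6, 0.0, -0.1]
finger_gap: -0.0003
gripper_force: 0.0
```

```bash
python3 - <<'E'
from h import *; import cv2
w=optics.snapshot('wrist'); a=optics.snapshot('scene')
cv2.imwrite('pics/m5.png',np.hstack([cv2.resize(a[150:300,230:430],(400,300)),cv2.resize(w[0:300,120:520],(400,300))]))
E
```

```text
(no output)
```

View pics/m5.png

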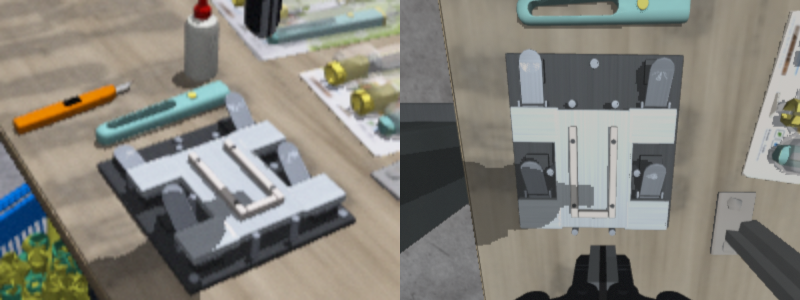

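The shim beside lug 2 (right panel, around (530,75)) lies flat and the other three still stand. The plate and bystanders haven't moved.

```bash
python3 -c "
from plant import order; print(order.close_job())"
```

```text
the job is handed in; nothing more can be done
None
```

Lug 2 was the corner that gave (it sank about 3 mm under light load, while lugs 3 and 4 were solid); I didn't try lug 1. I pressed the shim tab beside lug 2 flat to its stop, took the hand away with the other three shims standing and the plate, handle, cutter and bottle in place, and handed the job in at about 11.5 s.

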